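Rack dental casts to drain in job order

ROBOT

A 6-joint arm with a two-finger parallel gripper is mounted at the origin on the work surface. World frame = base frame: x ahead of the robot, y to its left, z up, the work surface at z = 0. Lengths are in m, angles in rad, forces in N, time in s.
With the tool pointing down it reaches from about 0.225 to 0.875 m from the base axis. Payload 3.4 kg.
Tool frame: the origin (TCP) lies where the fingers leave the gripper's body, on its centre line; the fingertips stand 73 mm ahead of it and the grasp point (between the pads) lies 54 mm ahead of it (manip.pinch_z is the distance from the TCP to the grasp point, in m); z points along the fingers, y is the line along which they close (so a half turn about z gives the same grasp; the last joint's range is limited). The gripper opens to 85 mm and grips with 20 to 120 N. Pads are 22 mm wide; open, the fingers measure 114 mm over their backs; the gripper's body (76 mm by 85 mm) begins 54 mm behind the grasp point. The pads swing forward as they close: fully open they stand 13 mm farther back than shut.
Start: joints at [-1.305, 0.276, 1.505, -0, 1.361, -0.121], TCP at [0.217, -0.533, 0.304] pointing down, gripper open.
Joint ranges: [-2.89, 2.89], [-0.75, 2.08], [0.22, 2.7], [-1.18, 4.32], [0.11, 2.71], [-2.7, 2.7]. Speed limits (rad/s): [2.57, 2.57, 3.14, 3.14, 3.14, 3.14].

INTERFACE

Orientations are given as a unit quaternion [w, x, y, z].
In Python, from rig import readout, imaging, manip gives the robot as it stands. The module is installed in compiled form; this text tells all that it offers.
- The arm moves only by the tool servo_tool, never from a script. Its argument "moves" is a list of rows, each an object with "dp": the shift along the tool's x, y, z in units of 0.2 m (1.0 is 0.2 m), a list of three; "delta_rot": the turn, a rotation vector about the tool's x, y, z in units of 0.1 rad (1.0 is 0.1 rad), a list of three; "fingers": the opening, from 0 (shut) to 1 (fully open). In form: [{"dp": [dx, dy, dz], "delta_rot": [wx, wy, wz], "fingers": fingers}, ...]. A call has 1 to 5 rows; each row shifts and turns the commanded pose from where the row before left it, along the tool's axes as they then stand; what a row does not reach is not made up. A row lasts 1/10 s, in which the tool goes at most 50 mm and 8.59 degrees, less where a joint would pass 70% of its speed; a pose out of reach is approached as far as the arm can. A call with a number of a shift or a turn outside -1 to 1 is refused whole. A call with a gripper value outside its range is refused whole. The fingers move at their own pace and stop on an object; "force" is the grip in N (left out, the last holds). Time passes only in rows, so rows that do not move let the fingers close. It gives the time, the measured TCP pose, the force, the opening and the grip force at its end, in the units of the state.
- readout.get_state(): the state, without advancing time (a new reading comes with each control period).
- imaging.get_image(name): name is "side" or "top"; returns (picture, depth): 420x560x3 uint8, red, green, blue; 420x560 float32, m along the optical axis (not along the pixel's ray), 0 where there is no reading.
- imaging.calibration(name): a dict with "intrinsics" (3x3 intrinsics, pixels), "dist" ([k1, k2, p1, p2, k3] as OpenCV has them; the pictures are not rectified), "R" (3x3) and "t" (3): a world point X has camera coordinates R X + t. Camera axes: x right, y down, z forward; pixel columns grow to the right and rows downward; lengths in m; the calibration is good to about 2 mm. A picture is of the moment at which its call begins. calibration takes no time and is no camera call.
- manip.sign_off(): hands the job in; it is judged then, once.
The state is a dict: "clock": time; "qpos": joint angles; "qd": joint speeds; "effort": joint torques, N m; "position": TCP position; "ee_rot": TCP orientation; "contact_force": force on the tool from outside, world axes, zero at the start; "moment": the same for the moment, N m; "width": finger opening in m; "gripper_force": force on a finger pad.
Only numpy, scipy, OpenCV 4.12 (cv2) and the standard library are available. Lean on these libraries where they do the work, as an engineer would, in place of code of your own. Each camera call takes 0.05 s, during which the arm holds its last target. There are 200 camera calls.

TASK

The pink and the yellow dental casts have been rinsed and must drain on the sloping wire rack, in job order: first lay the pink cast on the bay with the blue one-dot tag, then the yellow cast on the bay with the green two-dot tag. Lay each one teeth up and squarely on the middle of the bay's two rods with its flat heel down against the upturned stops at the low end; set the casts down gently, do not let them fall. Leave the white cast that is already draining, the bowl, the bottle and the brush where they are.

Things in the scene. Friction and masses are not known exactly. Their poses are not given: they have to be found in the camera images.
- pink: Quadrant dental cast in pink stone, loose, about 0.12 kg: D-shaped block 64 mm long (x), 34 mm wide (y), 24 mm high, with a row of teeth 16 mm wide on top (38 mm high over all). Origin: centre of the underside; z up through the teeth; x from the flat heel (x = -32 mm) to the rounded front (+32 mm); sides flat and parallel from x = -32 to +15 mm.
- yellow: Quadrant dental cast in yellow stone, loose, about 0.12 kg: D-shaped block 64 mm long (x), 34 mm wide (y), 24 mm high, with a row of teeth 16 mm wide on top (38 mm high over all). Origin: centre of the underside; z up through the teeth; x from the flat heel (x = -32 mm) to the rounded front (+32 mm); sides flat and parallel from x = -32 to +15 mm.
- pink_front (a point): Point on the pink cast's underside at the tip of its rounded front, 32 mm ahead of its origin.
- yellow_front (a point): Point on the yellow cast's underside at the tip of its rounded front, 32 mm ahead of its origin.
- rack: Fixed draining rack: white base plate 150 x 310 x 12 mm (from x = -61 to +89 mm) with three bays side by side at y = -95, 0 and +95 mm, each of two 6 mm bare steel rods, their low ends turned up as stops, sloping down towards -x (the robot). Origin on the bench under the middle bay's seat.
- bay_blue (a point): Seat of the bay with the blue tag, 85 mm above the bench: where the centre of a cast's underside lies when it rests on the rods, heel against the stops. x up the slope along the rods (20 degrees above level), y across, z square to the slope. Rod tops at z = 0, rod axes at y = -10 and +10 mm, x = -35 to +45 mm; stop faces at x = -32 mm, reaching up to z = 17 mm.
- bay_green (a point): Seat of the bay with the green tag, 85 mm above the bench: where the centre of a cast's underside lies when it rests on the rods, heel against the stops. x up the slope along the rods (20 degrees above level), y across, z square to the slope. Rod tops at z = 0, rod axes at y = -10 and +10 mm, x = -35 to +45 mm; stop faces at x = -32 mm, reaching up to z = 17 mm.
- tag_blue: Blue tag with one white dot, 30 x 46 x 4 mm, lying on the rack's base plate at the high end of its bay, fixed; origin centre of its underside, 12 mm above the bench; the bay it marks is the one 68 mm in front of it (towards its -x).
- tag_green: Green tag with two white dots, 30 x 46 x 4 mm, lying on the rack's base plate at the high end of its bay, fixed; origin centre of its underside, 12 mm above the bench; the bay it marks is the one 68 mm in front of it (towards its -x).
- tag_red: Red tag with three white dots, 30 x 46 x 4 mm, lying on the rack's base plate at the high end of its bay, fixed; origin centre of its underside, 12 mm above the bench; the bay it marks is the one 68 mm in front of it (towards its -x). This bay is taken by the white cast.
- white: White stone cast of the same shape and frame as the pink one. It already lies seated on the bay with the red three-dot tag: leave it there.
- bowl: Green mixing bowl, 100 mm across, 60 mm high; origin centre of its underside. Leave alone.
- bottle: White bottle 60 mm across, 150 mm high; origin centre of its underside. Leave alone.
- brush: Bench brush lying flat with a wooden handle, about 200 mm long; origin at its middle. Leave alone.
Things that resemble listed ones, but are neither listed nor needed, are in the scene too. Several things have the shape of the yellow; the one meant has the colours described above.

How it is judged:
By the outcome, as a careful person would: the job done as asked, in the order asked, and still so for the second after the job is handed in, with the robot touching nothing.
It also fails if it takes over 64 s, if anything falls off the work surface, if the arm or the gripper's body presses on something with over 40 N, if the wrist force passes 120 N, or if a joint passes its speed limit or range.

## Working session

There is one attempt and no reset: what is moved stays moved. The work goes in short steps, Python scripts to look and compute and a tool call to move; the robot and the scene stay as the last step left them, time stands still between calls to the robot, and variables do not carry over. Pictures are saved under pics/ and viewed, at most 10 in all, crops included, and the job is handed in when it is done.

Besides the shell and the picture viewer there is one more tool, called after ">>>" by a JSON object that holds its "op" and its "data". servo_tool: Moves the arm, as the interface text tells. Its arguments: {"type":"object","properties":{"moves":{"type":"array"},"force":{"type":"number"}},"required":["moves"]}

```bash
mkdir -p pics; cat > h.py <<'E'
import numpy as np, cv2
from rig import readout, imaging, manip
from scipy.spatial.transform import Rotation as Ro
def cloud(name):
    im,d=imaging.get_image(name); c=imaging.calibration(name)
    h,w=d.shape; u,v=np.meshgrid(np.arange(w),np.arange(h))
    p=cv2.undistortPoints(np.stack([u,v],-1).reshape(-1,1,2).astype(np.float64),np.array(c['intrinsics'],float),np.array(c['dist'],float)).reshape(h,w,2)
    X=np.dstack([p,np.ones((h,w))])*d[...,None]
    W=(X-np.array(c['t']).ravel())@np.array(c['R'])
    W[d==0]=np.nan
    return im,d,W
E
python3 - <<'E'
from h import *
for n in('top','side'):
    im,d,W=cloud(n); cv2.imwrite(f'pics/{n}0.png',im[...,::-1]); np.savez(f'{n}0.npz',im=im,d=d,W=W)
    c=imaging.calibration(n); print(n,-np.array(c['R']).T@np.array(c['t']),c['intrinsics'][0])
print(readout.get_state(), manip.pinch_z)
E
```

```text
top [ 0.43125903 -0.0538933   1.06509336] [380.16888846   0.         284.76495944]
side [0.39388632 0.54234386 0.71074043] [393.0922344    0.         276.05913151]
{'clock': 0.1, 'qpos': array([-1.30498530e+00,  2.76503796e-01,  1.50599838e+00,  1.74200888e-05,
        1.36071312e+00, -1.20957897e-01]), 'qd': array([ 3.26255852e-04, -2.37919981e-03, -4.54324117e-03, -5.00211178e-05,
       -4.09955467e-04, -1.50938145e-03]), 'effort': array([ 5.18800844e-04, -4.17704594e+01, -2.46405351e+01, -4.10802559e-04,
        5.84509617e-03, -2.63453319e-05]), 'position': array([ 0.21681673, -0.53217135,  0.30314532]), 'ee_rot': array([-8.09812599e-04,  9.81359454e-01,  1.92179511e-01, -5.02152627e-05]), 'contact_force': array([ 0.01194295, -0.02922519,  0.21952457]), 'moment': array([0.00250518, 0.04617094, 0.0439524 ]), 'gripper_force': 0.0, 'width': 0.08540919200119963} 0.0539
```

View pics/top0.png

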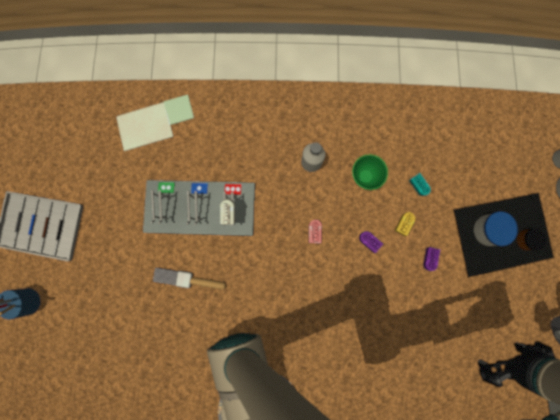

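View pics/side0.png

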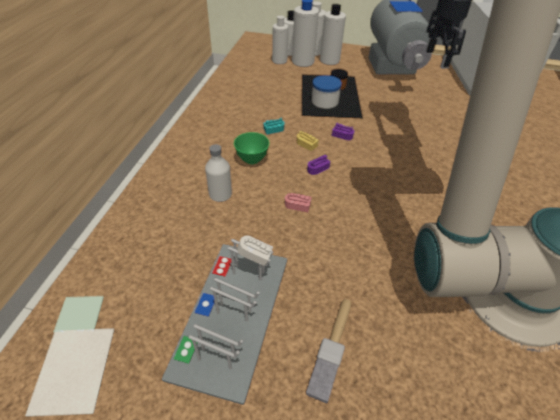

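The top view (up is +x, left is +y) shows these candidates:
- **Pink:** (315,232) is the only pink one.
- **Yellow:** (406,223) is the only yellow one.
- **Same shape, wrong colour:** purple (371,242), purple (431,258), teal (420,185), and white (228,212) on the red bay.
- **Tags:** green two-dot (166,187), blue one-dot (200,188), red three-dot (233,189).

I choose pink (315,232) and yellow (406,223), and will check both in a close crop.

```bash
python3 - <<'E'
from h import *
Z=np.load('top0.npz'); im,W=Z['im'],Z['W']
S=np.load('side0.npz')
a=cv2.resize(im[170:280,290:450],None,fx=5,fy=5,interpolation=cv2.INTER_CUBIC)[...,::-1]
cv2.imwrite('pics/crop1.png',a)
b=cv2.resize(im[175:240,140:260],None,fx=6,fy=6,interpolation=cv2.INTER_CUBIC)[...,::-1]
cv2.imwrite('pics/crop2.png',b)
def blob(im,W,lo,hi,name,zmin=.003,zmax=.2):
    hsv=cv2.cvtColor(im,cv2.COLOR_RGB2HSV)
    m=cv2.inRange(hsv,lo,hi)
    m=cv2.morphologyEx(m,cv2.MORPH_CLOSE,np.ones((3,3),np.uint8))
    n,l,s,c=cv2.connectedComponentsWithStats(m)
    for i in np.argsort(-s[1:,4])[:3]+1:
        if s[i,4]<30: continue
        P=W[l==i]; P=P[~np.isnan(P[:,0])]
        print(name,s[i],c[i].round(1),'med',np.median(P,0).round(4),'z',np.percentile(P[:,2],[2,25,75,98]).round(4))
        for lo_,hi_ in((.012,.030),(.030,.05)):
            q=P[(P[:,2]>lo_)&(P[:,2]<hi_)]
            if len(q)>15:
                r=cv2.minAreaRect(q[:,:2].astype(np.float32)*1000); print('   ',lo_,len(q),r)
for n,X in(('top',Z),('side',S)):
    print(n)
    for nm,lo,hi in(('pink',(165,60,120),(180,160,255)),('yel',(22,120,120),(34,255,255)),('blue',(105,150,80),(122,255,255)),('green',(45,120,80),(80,255,255)),('red',(0,200,120),(4,255,255)),('red2',(174,180,120),(180,255,255))):
        blob(X['im'],X['W'],lo,hi,nm)
print(im[232,315],im[223,406])
E
```

```text
top
yel [396 213  19  22 272] [405.5 223.5] med [ 0.5224 -0.3938  0.025 ] z [0.0172 0.0227 0.0314 0.0392]
    0.012 190 ((524.3660888671875, -397.4518127441406), (36.157073974609375, 61.20329666137695), 62.763038635253906)
    0.03 80 ((524.3331909179688, -396.426513671875), (15.104146957397461, 52.83983612060547), 62.364830017089844)
blue [486 212  31  34 833] [500.9 228.3] med [ 0.5098 -0.6461  0.0744] z [0.0702 0.073  0.0756 0.0782]
blue [192 184  15   9  83] [199.4 187.5] med [0.6175 0.1774 0.0151] z [0.0119 0.0141 0.0161 0.0185]
    0.012 81 ((614.7001342773438, 183.30035400390625), (23.783100128173828, 40.62858200073242), 0.5692108273506165)
green [353 155  34  35 947] [369.7 171.9] med [ 0.6683 -0.2975  0.0239] z [0.0018 0.0109 0.0445 0.0616]
    0.012 310 ((662.1063232421875, -290.3658142089844), (76.03692626953125, 77.54045867919922), 39.13618850708008)
    0.03 174 ((666.4613647460938, -292.2401123046875), (88.72978210449219, 73.17021942138672), 52.54127502441406)
green [159 183  15  10  65] [167.  186.5] med [0.6217 0.2721 0.0152] z [0.0108 0.0141 0.0166 0.0185]
    0.012 
[... 732 characters left out ...]
0179 0.0194]
    0.012 205 ((615.204833984375, 185.11878967285156), (26.94392204284668, 43.600284576416016), 2.2762084007263184)
green [235 133  33  23 598] [251. 144.] med [ 0.6695 -0.3154  0.0413] z [0.0122 0.0276 0.0541 0.0622]
    0.012 167 ((668.1314697265625, -313.0260925292969), (70.281494140625, 29.504436492919922), 13.696109771728516)
    0.03 217 ((668.099853515625, -309.6520080566406), (85.1714096069336, 47.12444305419922), 18.78726577758789)
green [175 337  19  25 179] [184.  351.5] med [0.6195 0.2881 0.0173] z [0.0147 0.0165 0.0184 0.02  ]
    0.012 179 ((616.2531127929688, 280.7420959472656), (27.26942253112793, 44.16984558105469), 2.076855421066284)
[177 108  98] [165 137  50]
```

View pics/crop1.png

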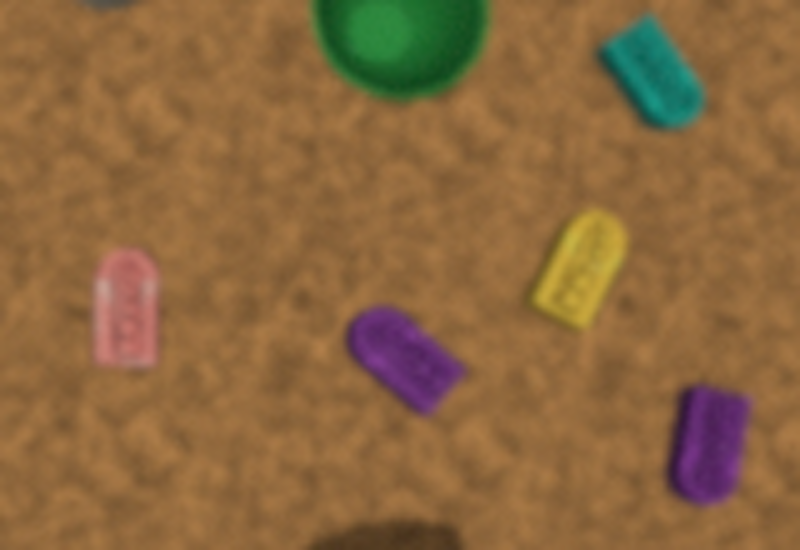

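View pics/crop2.png

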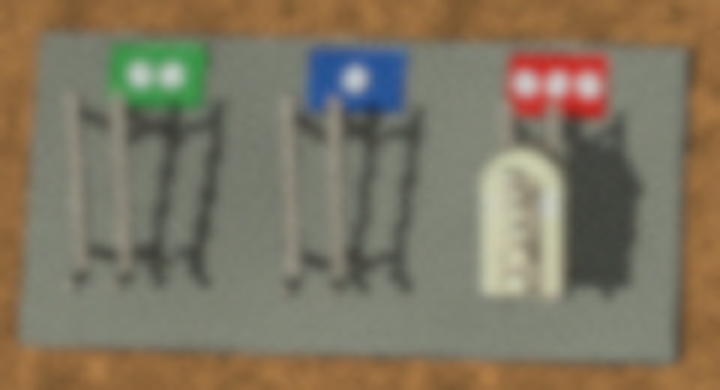

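The crops confirm both choices. Pink lies teeth up with its front towards +x, and yellow lies teeth up with its front towards +x/−y. Crop 2 shows blue (one dot) on the middle bay and green (two dots) on the left bay at +y, both empty, with white on the red bay. Next I measure the poses.

```bash
cat > meas.py <<'E'
from h import *
def rect(P,tag):
    (c,(w,h),a)=cv2.minAreaRect(P[:,:2].astype(np.float32)*1000)
    if w<h: a-=90;w,h=h,w
    print(tag,len(P),'c',np.round(c,1),'size',round(w,1),round(h,1),'long-axis deg',round(a,2))
def plane_edge(n,box,cond,zp,tag):
    """colour-mask contour -> rays onto plane zp"""
if __name__=='__main__':
  for n in('top','side'):
    Z=np.load(n+'0.npz'); W=Z['W'].reshape(-1,3)
    print(n)
    def box(x0,x1,y0,y1,z0,z1): 
        with np.errstate(invalid='ignore'): return W[(W[:,0]>x0)&(W[:,0]<x1)&(W[:,1]>y0)&(W[:,1]<y1)&(W[:,2]>z0)&(W[:,2]<z1)]
    rect(box(.42,.58,-.2,-.08,.014,.06),'pink all'); rect(box(.42,.58,-.2,-.08,.031,.06),'pink teeth')
    rect(box(.46,.59,-.45,-.34,.014,.06),'yel all'); rect(box(.46,.59,-.45,-.34,.031,.06),'yel teeth')
    rect(box(.45,.72,0,.36,.005,.018),'plate')
    for t,y in(('red',.09),('blue',.185),('green',.28)):
        P=box(.49,.62,y-.04,y+.04,.06,.16); rect(P,t+' rods'); print(P[:,2].min(),P[:,2].max())
    P=box(.2,.9,-.5,.4,-.02,.02); print('bench z',np.median(P[:,2]))
E
python3 meas.py
```

```text
top
pink all 264 c [ 498.8 -141.8] size 60.9 30.7 long-axis deg 0.58
pink teeth 64 c [ 498.  -142.2] size 49.2 11.4 long-axis deg 0.26
yel all 292 c [ 525.7 -398. ] size 64.6 36.3 long-axis deg -28.61
yel teeth 71 c [ 524.3 -396.6] size 52.8 12.8 long-axis deg -25.42
plate 4925 c [571.8 189.4] size 322.2 233.0 long-axis deg 88.33
red rods 398 c [548.5  89.7] size 85.1 34.0 long-axis deg -0.65
0.06091296716994171 0.1300345281345926
blue rods 180 c [549.7 183.6] size 85.2 27.3 long-axis deg -0.56
0.060099872928801146 0.10260917273043643
green rods 195 c [550.6 278.2] size 85.3 28.2 long-axis deg 0.11
0.06082893080456656 0.10105001389106193
bench z -0.0004339619222572194
side
pink all 322 c [ 499.  -140.5] size 64.1 35.5 long-axis deg -0.51
pink teeth 108 c [ 497.  -141.2] size 51.9 16.7 long-axis deg -0.65
yel all 225 c [ 525.2 -395.8] size 63.5 38.4 long-axis deg -24.66
yel teeth 72 c [ 524.9 -394.2] size 51.8 14.5 long-axis deg -24.38
plate 9611 c [586.8 181.7] size 329.0 249.7 long-axis deg -86.7
red rods 822 c [548.4  90.2] size 86.2 37.3 long-axis deg -0.67
0.06005555040598951 0.1311720075688234
blue rods 423 c [549.6 185.6] size 86.3 27.0 long-axis deg -0.5
0.060793040354656894 0.10319978828554266
green rods 505 c [550.  281.5] size 85.7 26.7 long-axis deg -1.08
0.06039601575510522 0.10278304839476932
bench z 0.0016582894322849082
```

```bash
cat > plan.py <<'E'
import sys,json
from h import *
def tgt(x,y,z,yaw,tilt):   # tool orientation: x-axis at yaw, z down, pitched up by tilt (deg)
    return np.array([x,y,z]), Ro.from_euler('ZYX',[yaw,-tilt,180],degrees=True)
def state():
    s=readout.get_state(); q=s['ee_rot']; return np.array(s['position']),Ro.from_quat([q[1],q[2],q[3],q[0]]),s
def rows(p,R,P,T,n):
    out=[]
    for k in range(n):
        f=1/(n-k); rv=(R.inv()*T).as_rotvec()*f; d=R.inv().apply(P-p)*f
        a=np.round(d/.2,3); b=np.round(rv/.1,2); out.append((a.tolist(),b.tolist()))
        p=p+R.apply(a*.2); R=R*Ro.from_rotvec(b*.1)
    return out
if __name__=='__main__':
    a=[float(v) for v in sys.argv[1:6]]; n=int(sys.argv[6])
    p,R,s=state(); P,T=tgt(*a)
    print('at',p.round(4),'euler',R.as_euler('ZYX',degrees=True).round(2),'w',s['width'],'t',s['clock'])
    for r in rows(p,R,P,T,n): print(r)
E
python3 plan.py .4965 -.1413 .25 0 0 10
```

```text
at [ 0.2168 -0.5322  0.3031] euler [ 2.2160e+01 -1.0000e-02 -1.7991e+02] w 0.08540919200119963 t 0.1
([0.203, -0.128, 0.027], [-0.0, 0.0, 0.39])
([0.198, -0.136, 0.027], [-0.0, 0.0, 0.39])
([0.193, -0.144, 0.027], [-0.0, 0.0, 0.39])
([0.187, -0.151, 0.027], [-0.0, 0.0, 0.39])
([0.181, -0.158, 0.027], [-0.0, 0.0, 0.38])
([0.175, -0.165, 0.027], [-0.0, 0.0, 0.39])
([0.168, -0.172, 0.027], [-0.0, 0.0, 0.38])
([0.161, -0.178, 0.026], [-0.01, 0.0, 0.39])
([0.154, -0.184, 0.026], [-0.0, 0.0, 0.38])
([0.148, -0.19, 0.027], [-0.01, 0.0, 0.39])
```

>>> {"op": "servo_tool", "data": {"moves": [{"dp":[0.203,-0.128,0.027],"delta_rot":[0,0,0.39],"fingers":0.7},{"dp":[0.198,-0.136,0.027],"delta_rot":[0,0,0.39],"fingers":0.7},{"dp":[0.193,-0.144,0.027],"delta_rot":[0,0,0.39],"fingers":0.7},{"dp":[0.187,-0.151,0.027],"delta_rot":[0,0,0.39],"fingers":0.7},{"dp":[0.181,-0.158,0.027],"delta_rot":[0,0,0.38],"fingers":0.7}]}}

```text
clock: 0.6
position: [0.3574, -0.3354, 0.2764]
ee_rot: [-0.0, 0.995, 0.095, -0.0]
contact_force: [0.7, -1.0, 0.1]
width: 0.0601
gripper_force: 0.0
```

>>> {"op": "servo_tool", "data": {"moves": [{"dp":[0.175,-0.165,0.027],"delta_rot":[0,0,0.39],"fingers":0.7},{"dp":[0.168,-0.172,0.027],"delta_rot":[0,0,0.38],"fingers":0.7},{"dp":[0.161,-0.178,0.026],"delta_rot":[0,0,0.39],"fingers":0.7},{"dp":[0.154,-0.184,0.026],"delta_rot":[0,0,0.38],"fingers":0.7},{"dp":[0.148,-0.19,0.027],"delta_rot":[0,0,0.39],"fingers":0.7}]}}

```text
clock: 1.1
position: [0.4973, -0.1398, 0.2499]
ee_rot: [0.0, 1.0, -0.001, -0.0]
contact_force: [-0.1, -1.2, 0.1]
width: 0.0599
gripper_force: 0.0
```

>>> {"op": "servo_tool", "data": {"moves": [{"dp":[0,0,0],"delta_rot":[0,0,0],"fingers":0.7}]}}

```text
clock: 1.2
position: [0.4988, -0.1369, 0.2492]
ee_rot: [-0.002, 1.0, 0.003, 0.0]
contact_force: [-1.4, 0.2, 0.1]
width: 0.0596
gripper_force: 0.0
```

```bash
python3 plan.py .4965 -.1413 .075 0 0 5
```

```text
at [ 0.4988 -0.1369  0.2492] euler [ 3.2000e-01 -1.0000e-02 -1.7982e+02] w 0.05963864665702641 t 1.2
([-0.002, 0.005, 0.174], [-0.01, -0.0, 0.01])
([-0.002, 0.005, 0.174], [-0.01, -0.0, 0.01])
([-0.003, 0.005, 0.174], [-0.0, -0.0, 0.01])
([-0.002, 0.004, 0.175], [-0.01, -0.0, 0.01])
([-0.003, 0.005, 0.174], [-0.0, -0.0, 0.02])
```

>>> {"op": "servo_tool", "data": {"moves": [{"dp":[0,0,0.2],"delta_rot":[0,0,0],"fingers":0.7},{"dp":[0,0,0.2],"delta_rot":[0,0,0],"fingers":0.7},{"dp":[0,0,0.2],"delta_rot":[0,0,0],"fingers":0.7},{"dp":[0,0,0.15],"delta_rot":[0,0,0],"fingers":0.7},{"dp":[0,0,0],"delta_rot":[0,0,0],"fingers":0.7}]}}

```text
clock: 1.7
position: [0.4934, -0.1411, 0.0966]
ee_rot: [-0.002, 1.0, -0.0, -0.005]
contact_force: [-0.7, 0.4, 0.8]
width: 0.0599
gripper_force: 0.0
```

```bash
python3 - <<'E'
from h import *
from meas import rect
from plan import state
o=[]
for n in('top','side'):
    im,d,W=cloud(n); o.append(im[...,::-1])
o=[cv2.resize(o[0][180:290,260:370],(400,400)),cv2.resize(o[1][150:250,250:350],(400,400))]
cv2.imwrite('pics/pre1.png',np.hstack(o)); p,R,s=state(); print(p,R.as_euler('ZYX',degrees=True))
E
```

```text
[ 0.49648358 -0.14221397  0.10036194] [-3.05816956e-02  5.65796369e-02 -1.79992786e+02]
```

View pics/pre1.png

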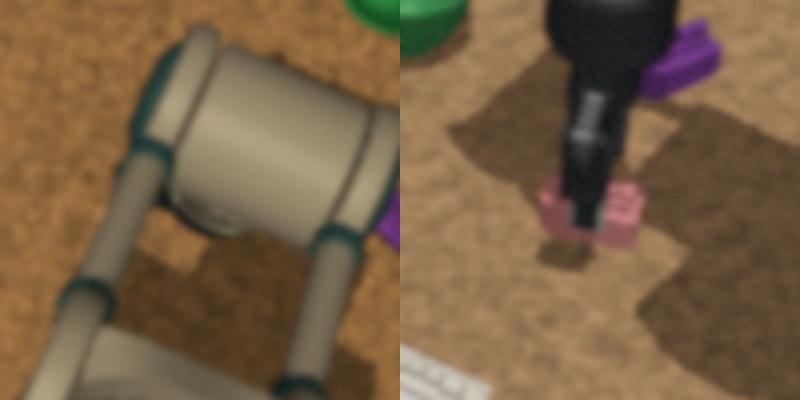

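The right half (side view) shows the near finger centred on the pink cast at about (590,210). In the left half (top view) the arm hides the cast. I lower and close.

>>> {"op": "servo_tool", "data": {"moves": [{"dp":[0,0,0.07],"delta_rot":[0,0,0],"fingers":0.7},{"dp":[0,0,0.06],"delta_rot":[0,0,0],"fingers":0.7},{"dp":[0,0,0],"delta_rot":[0,0,0],"fingers":0.7},{"dp":[0,0,0],"delta_rot":[0,0,0],"fingers":0.7}]}}

```text
clock: 2.2
position: [0.497, -0.142, 0.075]
ee_rot: [0.0, 1.0, -0.0, 0.001]
contact_force: [-0.0, 0.3, -0.5]
width: 0.0598
gripper_force: 0.0
```

>>> {"op": "servo_tool", "data": {"moves": [{"dp":[0,0,0],"delta_rot":[0,0,0],"fingers":0.45},{"dp":[0,0,0],"delta_rot":[0,0,0],"fingers":0.2},{"dp":[0,0,0],"delta_rot":[0,0,0],"fingers":0.2},{"dp":[0,0,0],"delta_rot":[0,0,0],"fingers":0.2},{"dp":[0,0,0],"delta_rot":[0,0,0],"fingers":0.2}], "force": 35}}

```text
clock: 2.7
position: [0.4972, -0.1419, 0.0752]
ee_rot: [0.0, 1.0, -0.0, 0.001]
contact_force: [-0.9, -0.4, 5.8]
width: 0.0334
gripper_force: 36.1
```

>>> {"op": "servo_tool", "data": {"moves": [{"dp":[0,0,-0.08],"delta_rot":[0,0,0],"fingers":0.2},{"dp":[0,0,-0.18],"delta_rot":[0,0,0],"fingers":0.2},{"dp":[0,0,-0.2],"delta_rot":[0,0,0],"fingers":0.2},{"dp":[0,0,-0.2],"delta_rot":[0,0,0],"fingers":0.2},{"dp":[0,0,-0.2],"delta_rot":[0,0,0],"fingers":0.2}]}}

```text
clock: 3.2
position: [0.4961, -0.1414, 0.2476]
ee_rot: [-0.0, 1.0, -0.0, -0.0]
contact_force: [0.5, -0.2, -1.7]
width: 0.033
gripper_force: 35.2
```

```bash
cat >> plan.py <<'E'
def tcp(S,yaw,dx,dz,gx=-.0013,gz=.0752,dy=0):
    T=Ro.from_euler('ZYX',[yaw,-20,180],degrees=True); C=Ro.from_euler('ZYX',[yaw,-20,0],degrees=True)
    return np.array(S)+C.apply([dx+gx,dy,dz+gz]),T
E
cat > pl.py <<'E'
import sys
from plan import *
a=[float(v) for v in sys.argv[1:9]]; n=int(sys.argv[9]); g=[float(v) for v in sys.argv[10:12]] or [-.0013,.0752]
P,T=tcp(a[:3],a[3],a[4],a[5],*g)
p,R,s=state(); print('at',p.round(4),R.as_euler('ZYX',degrees=True).round(2),'to',P.round(4),'w',s['width'],'t',s['clock'],'q',s['qpos'].round(2))
for r in rows(p,R,P,T,n): print(r)
E
python3 pl.py .548 .1843 .085 -.5 .006 .05 0 0 9
```

```text
at [ 0.4961 -0.1414  0.2476] [-1.0000e-02  5.0000e-02 -1.7998e+02] to [0.5096 0.1846 0.2043] w 0.033009407285139555 t 3.2 q [-0.41  0.23  1.72 -0.    1.2   1.16]
([0.007, -0.181, 0.024], [-0.0, 0.39, 0.01])
([0.006, -0.181, 0.024], [-0.0, 0.39, 0.01])
([0.005, -0.181, 0.025], [-0.0, 0.39, 0.01])
([0.004, -0.181, 0.025], [-0.0, 0.39, 0.01])
([0.003, -0.181, 0.025], [-0.0, 0.39, 0.01])
([0.002, -0.181, 0.025], [-0.0, 0.39, 0.01])
([0.001, -0.181, 0.025], [-0.01, 0.39, 0.01])
([-0.0, -0.182, 0.025], [-0.0, 0.38, 0.01])
([-0.002, -0.181, 0.025], [-0.01, 0.39, 0.0])
```

>>> {"op": "servo_tool", "data": {"moves": [{"dp":[0.007,-0.181,0.0],"delta_rot":[0,0.39,0.01],"fingers":0.2},{"dp":[0.006,-0.181,0.024],"delta_rot":[0,0.39,0.01],"fingers":0.2},{"dp":[0.005,-0.181,0.025],"delta_rot":[0,0.39,0.01],"fingers":0.2},{"dp":[0.004,-0.181,0.025],"delta_rot":[0,0.39,0.01],"fingers":0.2},{"dp":[0.003,-0.181,0.025],"delta_rot":[0,0.39,0.01],"fingers":0.2}]}}

```text
clock: 3.7
position: [0.5033, 0.0406, 0.2266]
ee_rot: [-0.0, 0.995, -0.003, 0.098]
contact_force: [0.6, 0.1, -1.2]
width: 0.0335
gripper_force: 35.3
```

>>> {"op": "servo_tool", "data": {"moves": [{"dp":[0.002,-0.181,0.025],"delta_rot":[0,0.39,0.01],"fingers":0.2},{"dp":[0.001,-0.181,0.025],"delta_rot":[0,0.39,0.01],"fingers":0.2},{"dp":[0,-0.181,0.025],"delta_rot":[0,0.38,0.01],"fingers":0.2},{"dp":[-0.002,-0.181,0.025],"delta_rot":[0,0.39,0.01],"fingers":0.2},{"dp":[0,0,0],"delta_rot":[0,0,0],"fingers":0.2}]}}

```text
clock: 4.2
position: [0.5085, 0.1876, 0.2065]
ee_rot: [-0.001, 0.985, -0.002, 0.173]
contact_force: [-1.0, -1.6, -0.8]
width: 0.0331
gripper_force: 35.4
```

>>> {"op": "servo_tool", "data": {"moves": [{"dp":[0,0,0],"delta_rot":[0,0,0],"fingers":0.2},{"dp":[0,0,0],"delta_rot":[0,0,0],"fingers":0.2},{"dp":[0,0,0],"delta_rot":[0,0,0],"fingers":0.2}]}}

```text
clock: 4.5
position: [0.5104, 0.1829, 0.2078]
ee_rot: [0.0, 0.985, -0.005, 0.174]
contact_force: [0.3, -0.6, -0.5]
width: 0.0335
gripper_force: 35.4
```

```bash
python3 pl.py .548 .1843 .085 -.5 .006 .02 0 0 4; python3 - <<'E'
from h import *
im,d,W=cloud('side'); cv2.imwrite('pics/hov1.png',cv2.resize(im[200:400,150:330],(720,600))[:600,:,::-1]); np.savez('side1.npz',im=im,d=d,W=W)
E
```

```text
at [0.5104 0.1829 0.2078] [  -0.65  -20.04 -179.92] to [0.5199 0.1845 0.1761] w 0.03347439989438266 t 4.5 q [ 0.27  0.19  1.94 -0.15  0.68  1.95]
([-0.002, -0.002, 0.041], [-0.0, -0.0, -0.01])
([-0.003, -0.002, 0.041], [-0.0, -0.0, -0.0])
([-0.002, -0.002, 0.042], [-0.0, -0.0, -0.01])
([-0.003, -0.002, 0.041], [-0.0, -0.01, -0.0])
```

View pics/hov1.png

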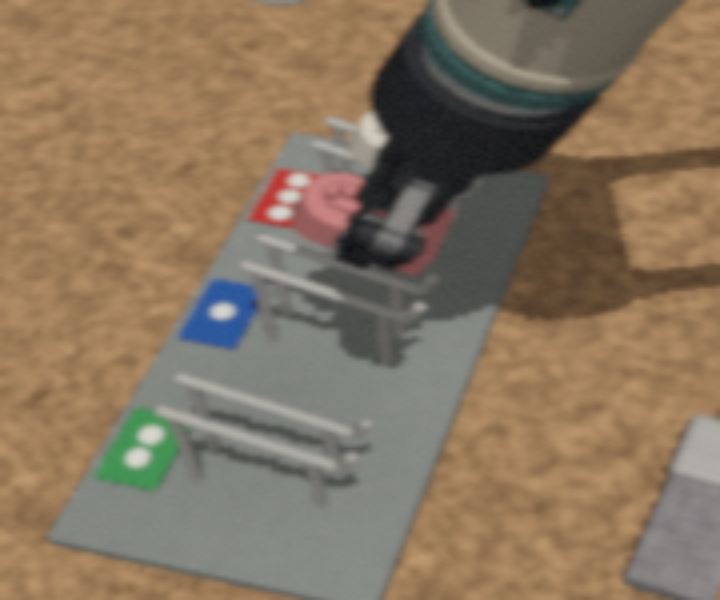

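>>> {"op": "servo_tool", "data": {"moves": [{"dp":[-0.002,-0.002,0.045],"delta_rot":[0,0,0],"fingers":0.2},{"dp":[-0.002,-0.001,0.045],"delta_rot":[0,0,0],"fingers":0.2},{"dp":[-0.002,-0.001,0.045],"delta_rot":[0,0,0],"fingers":0.2},{"dp":[-0.002,0,0.04],"delta_rot":[0,0,0],"fingers":0.2},{"dp":[0,0,0],"delta_rot":[0,0,0],"fingers":0.2}]}}

```text
clock: 5.05
position: [0.5202, 0.1845, 0.1724]
ee_rot: [0.001, 0.985, -0.005, 0.173]
contact_force: [-0.7, -0.1, -0.3]
width: 0.0334
gripper_force: 35.4
```

>>> {"op": "servo_tool", "data": {"moves": [{"dp":[0,0,0],"delta_rot":[0,0,0],"fingers":0.2},{"dp":[0,0,0],"delta_rot":[0,0,0],"fingers":0.2},{"dp":[0,0,0],"delta_rot":[0,0,0],"fingers":0.2},{"dp":[0,0,0],"delta_rot":[0,0,0],"fingers":0.2}]}}

```text
clock: 5.45
position: [0.5207, 0.1849, 0.1747]
ee_rot: [-0.0, 0.985, -0.005, 0.174]
contact_force: [0.0, -0.5, -1.3]
width: 0.0333
gripper_force: 35.4
```

```bash
python3 pl.py .548 .184 .085 -.5 .006 .0 0 0 4; python3 - <<'E'
from h import *
from meas import rect
im,d,W=cloud('side'); np.savez('side2.npz',im=im,d=d,W=W)
hsv=cv2.cvtColor(im,cv2.COLOR_RGB2HSV)
C=Ro.from_euler('ZYX',[-.5,-20,0],degrees=True)
m=((hsv[...,0]>170)|(hsv[...,0]<6))&(hsv[...,1]>50)&(W[...,2]>.06)&(W[...,1]>.12)&(W[...,1]<.24)
P=C.inv().apply(W[m]-np.array([.548,.184,.085])); print('pink in bay frame pct',len(P)); print(np.percentile(P,[1,5,50,95,99],axis=0).round(4))
m=(W[...,2]>.055)&(W[...,2]<.11)&(W[...,1]>.245)&(W[...,1]<.32)&(W[...,0]<.62)
g=C.inv().apply(W[m]-np.array([.548,.279,.085]));print('green rods');print(np.percentile(g,[1,5,50,95,99],axis=0).round(4))
E
```

```text
at [0.5207 0.1849 0.1747] [  -0.54  -20.1  -179.9 ] to [0.5267 0.1842 0.1573] w 0.03329811764069642 t 5.45 q [ 0.26  0.24  1.96 -0.16  0.6   1.96]
([-0.0, 0.001, 0.023], [-0.0, -0.0, -0.0])
([-0.001, 0.001, 0.023], [-0.01, -0.01, -0.0])
([-0.0, 0.001, 0.023], [-0.0, -0.0, -0.0])
([-0.001, 0.001, 0.023], [-0.01, -0.01, -0.01])
pink in bay frame pct 418
[[-0.024  -0.0143  0.0185]
 [-0.0226 -0.0108  0.0233]
 [ 0.0229  0.0099  0.0438]
 [ 0.0373  0.0272  0.089 ]
 [ 0.0388  0.0288  0.102 ]]
green rods
[[-0.0367 -0.011  -0.0363]
 [-0.0344 -0.0099 -0.0273]
 [ 0.007   0.0092 -0.0002]
 [ 0.0418  0.0144  0.0109]
 [ 0.0463  0.0148  0.0176]]
```

>>> {"op": "servo_tool", "data": {"moves": [{"dp":[0,0.003,0.025],"delta_rot":[0,0,0],"fingers":0.2},{"dp":[0,0,0.025],"delta_rot":[0,0,0],"fingers":0.2},{"dp":[0,0,0.02],"delta_rot":[0,0,0],"fingers":0.2},{"dp":[0,0,0],"delta_rot":[0,0,0],"fingers":0.2},{"dp":[0,0,0],"delta_rot":[0,0,0],"fingers":0.2}]}}

```text
clock: 6.0
position: [0.5254, 0.1842, 0.1608]
ee_rot: [0.0, 0.985, -0.005, 0.174]
contact_force: [0.3, 0.1, -0.5]
width: 0.033
gripper_force: 35.4
```

>>> {"op": "servo_tool", "data": {"moves": [{"dp":[0,0,0.005],"delta_rot":[0,0,0],"fingers":0.2},{"dp":[0,0,0],"delta_rot":[0,0,0],"fingers":0.2},{"dp":[0,0,0.005],"delta_rot":[0,0,0],"fingers":0.2},{"dp":[0,0,0],"delta_rot":[0,0,0],"fingers":0.2}]}}

```text
clock: 6.4
position: [0.5261, 0.1842, 0.1592]
ee_rot: [0.0, 0.985, -0.005, 0.174]
contact_force: [0.3, -0.5, -0.5]
width: 0.033
gripper_force: 35.4
```

>>> {"op": "servo_tool", "data": {"moves": [{"dp":[0,0,0.005],"delta_rot":[0,0,0],"fingers":0.2},{"dp":[0,0,0],"delta_rot":[0,0,0],"fingers":0.2},{"dp":[0,0,0.005],"delta_rot":[0,0,0],"fingers":0.2},{"dp":[0,0,0],"delta_rot":[0,0,0],"fingers":0.2}]}}

```text
clock: 6.8
position: [0.5268, 0.1842, 0.1577]
ee_rot: [0.0, 0.985, -0.005, 0.174]
contact_force: [-1.1, -0.3, 1.5]
width: 0.0334
gripper_force: 35.9
```

>>> {"op": "servo_tool", "data": {"moves": [{"dp":[0,0,0.004],"delta_rot":[0,0,0],"fingers":0.2},{"dp":[0,0,0],"delta_rot":[0,0,0],"fingers":0.2},{"dp":[0,0,0],"delta_rot":[0,0,0],"fingers":0.2}]}}

```text
clock: 7.1
position: [0.5268, 0.1842, 0.1576]
ee_rot: [0.0, 0.985, -0.005, 0.174]
contact_force: [-5.2, 0.3, 8.9]
width: 0.033
gripper_force: 36.9
```

Rod contact. I ease off slightly and slide down-slope to the stops.

>>> {"op": "servo_tool", "data": {"moves": [{"dp":[-0.005,0,-0.003],"delta_rot":[0,0,0],"fingers":0.2},{"dp":[-0.005,0,0],"delta_rot":[0,0,0],"fingers":0.2},{"dp":[-0.005,0,0],"delta_rot":[0,0,0],"fingers":0.2},{"dp":[0,0,0],"delta_rot":[0,0,0],"fingers":0.2}]}}

```text
clock: 7.5
position: [0.5253, 0.1845, 0.1571]
ee_rot: [-0.0, 0.984, -0.004, 0.176]
contact_force: [0.5, -0.3, 6.0]
width: 0.0333
gripper_force: 36.2
```

>>> {"op": "servo_tool", "data": {"moves": [{"dp":[-0.005,0,0],"delta_rot":[0,0,0],"fingers":0.2},{"dp":[-0.005,0,0],"delta_rot":[0,0,0],"fingers":0.2},{"dp":[0,0,0],"delta_rot":[0,0,0],"fingers":0.2}]}}

```text
clock: 7.8
position: [0.5235, 0.1846, 0.1565]
ee_rot: [-0.0, 0.984, -0.005, 0.176]
contact_force: [1.2, 0.6, 5.8]
width: 0.0334
gripper_force: 36.2
```

>>> {"op": "servo_tool", "data": {"moves": [{"dp":[-0.005,0,-0.001],"delta_rot":[0,0,0],"fingers":0.2},{"dp":[0,0,0],"delta_rot":[0,0,0],"fingers":0.2},{"dp":[-0.005,0,0],"delta_rot":[0,0,0],"fingers":0.2},{"dp":[0,0,0],"delta_rot":[0,0,0],"fingers":0.2}]}}

```text
clock: 8.2
position: [0.521, 0.1846, 0.1555]
ee_rot: [-0.0, 0.985, -0.005, 0.175]
contact_force: [-0.3, 0.5, 5.5]
width: 0.0334
gripper_force: 36.2
```

>>> {"op": "servo_tool", "data": {"moves": [{"dp":[-0.005,0,0],"delta_rot":[0,0,0],"fingers":0.2},{"dp":[0,0,0],"delta_rot":[0,0,0],"fingers":0.2},{"dp":[0,0,0],"delta_rot":[0,0,0],"fingers":0.2}]}}

```text
clock: 8.5
position: [0.52, 0.1846, 0.1552]
ee_rot: [-0.0, 0.985, -0.005, 0.175]
contact_force: [0.8, 0.7, 4.8]
width: 0.0331
gripper_force: 36.2
```

```bash
python3 pl.py .548 .184 .085 -.5 .0 .0 0 0 1
```

```text
at [0.52   0.1846 0.1552] [  -0.55  -20.17 -179.87] to [0.5211 0.1842 0.1552] w 0.03305086485550803 t 8.5 q [ 0.26  0.27  1.99 -0.18  0.55  1.98]
([0.005, 0.002, 0.002], [-0.02, -0.03, -0.01])
```

>>> {"op": "servo_tool", "data": {"moves": [{"dp":[-0.005,0,0],"delta_rot":[0,0,0],"fingers":0.2},{"dp":[0,0,0],"delta_rot":[0,0,0],"fingers":0.2},{"dp":[-0.004,0,0],"delta_rot":[0,0,0],"fingers":0.2},{"dp":[0,0,0],"delta_rot":[0,0,0],"fingers":0.2}]}}

```text
clock: 8.9
position: [0.5189, 0.1846, 0.1548]
ee_rot: [-0.0, 0.984, -0.004, 0.176]
contact_force: [2.7, -0.9, 4.6]
width: 0.0336
gripper_force: 36.0
```

>>> {"op": "servo_tool", "data": {"moves": [{"dp":[-0.004,0,0],"delta_rot":[0,0,0],"fingers":0.2},{"dp":[0,0,0],"delta_rot":[0,0,0],"fingers":0.2},{"dp":[0,0,0],"delta_rot":[0,0,0],"fingers":0.2}]}}

```text
clock: 9.2
position: [0.5188, 0.1846, 0.1548]
ee_rot: [-0.0, 0.984, -0.004, 0.176]
contact_force: [5.3, -0.6, 5.7]
width: 0.0332
gripper_force: 35.9
```

```bash
python3 - <<'E'
from h import *
im,d,W=cloud('side'); np.savez('side3.npz',im=im,d=d,W=W)
im2,_,_=cloud('top')
cv2.imwrite('pics/seat1.png',np.hstack([cv2.resize(im[240:330,190:290],(400,360)),cv2.resize(im2[170:250,160:260],(400,360))])[...,::-1])
E
```

```text
(no output)
```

View pics/seat1.png

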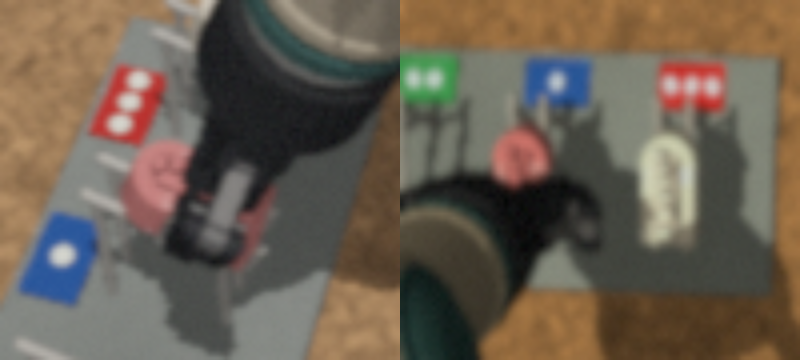

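Left (side view): pink sits on the blue bay's rods at (205,200). Right (top view): its front is at (522,155), between the rods. The arm stopped moving and the x force rose, so the heel is on the stops. I release slowly.

>>> {"op": "servo_tool", "data": {"moves": [{"dp":[0.003,0,-0.001],"delta_rot":[0,0,0],"fingers":0.2},{"dp":[0,0,0],"delta_rot":[0,0,0],"fingers":0.42},{"dp":[0,0,0],"delta_rot":[0,0,0],"fingers":0.46},{"dp":[0,0,0],"delta_rot":[0,0,0],"fingers":0.55},{"dp":[0,0,0],"delta_rot":[0,0,0],"fingers":0.6}], "force": 20}}

```text
clock: 9.8
position: [0.5163, 0.1841, 0.1533]
ee_rot: [0.0, 0.985, -0.005, 0.173]
contact_force: [0.7, -0.5, -0.3]
width: 0.0516
gripper_force: 0.0
```

>>> {"op": "servo_tool", "data": {"moves": [{"dp":[0,0,-0.05],"delta_rot":[0,0,0],"fingers":0.6},{"dp":[0,0,-0.12],"delta_rot":[0,0,0],"fingers":0.6},{"dp":[0,0,-0.2],"delta_rot":[0,0,0],"fingers":0.6},{"dp":[0,0,-0.2],"delta_rot":[0,0,0],"fingers":0.6},{"dp":[0,0,0],"delta_rot":[0,0,0],"fingers":0.6}]}}

```text
clock: 10.3
position: [0.4793, 0.1854, 0.2675]
ee_rot: [-0.002, 0.984, -0.004, 0.179]
contact_force: [1.1, 0.4, 0.7]
width: 0.0516
gripper_force: 0.0
```

```bash
python3 plan.py .5242 -.397 .24 -25 0 13
```

```text
at [0.4793 0.1854 0.2675] euler [  -0.57  -20.66 -179.7 ] w 0.051554229044922247 t 10.3
([0.015, 0.224, 0.016], [-0.06, -0.27, 0.33])
([0.022, 0.223, 0.016], [-0.06, -0.27, 0.32])
([0.03, 0.222, 0.017], [-0.06, -0.27, 0.33])
([0.038, 0.221, 0.018], [-0.06, -0.27, 0.32])
([0.045, 0.22, 0.018], [-0.06, -0.27, 0.33])
([0.053, 0.218, 0.018], [-0.07, -0.27, 0.32])
([0.06, 0.216, 0.018], [-0.06, -0.27, 0.33])
([0.068, 0.214, 0.017], [-0.07, -0.27, 0.32])
([0.075, 0.211, 0.017], [-0.06, -0.28, 0.33])
([0.083, 0.209, 0.016], [-0.07, -0.27, 0.32])
([0.089, 0.206, 0.015], [-0.06, -0.28, 0.33])
([0.097, 0.202, 0.013], [-0.07, -0.27, 0.32])
([0.103, 0.199, 0.011], [-0.06, -0.28, 0.33])
```

>>> {"op": "servo_tool", "data": {"moves": [{"dp":[0.015,0.224,0.012],"delta_rot":[-0.06,-0.27,0.33],"fingers":0.7},{"dp":[0.022,0.223,0.012],"delta_rot":[-0.06,-0.27,0.33],"fingers":0.7},{"dp":[0.03,0.222,0.012],"delta_rot":[-0.06,-0.27,0.33],"fingers":0.7},{"dp":[0.038,0.221,0.014],"delta_rot":[-0.06,-0.27,0.33],"fingers":0.7},{"dp":[0.045,0.22,0.015],"delta_rot":[-0.06,-0.27,0.33],"fingers":0.7}]}}

```text
clock: 10.8
position: [0.4934, -0.041, 0.2549]
ee_rot: [-0.0, 0.99, -0.089, 0.106]
contact_force: [1.5, 0.7, 0.1]
width: 0.0593
gripper_force: 0.0
```

>>> {"op": "servo_tool", "data": {"moves": [{"dp":[0.053,0.218,0.018],"delta_rot":[-0.07,-0.27,0.33],"fingers":0.7},{"dp":[0.06,0.216,0.018],"delta_rot":[-0.06,-0.27,0.33],"fingers":0.7},{"dp":[0.068,0.214,0.017],"delta_rot":[-0.07,-0.27,0.33],"fingers":0.7},{"dp":[0.075,0.211,0.017],"delta_rot":[-0.06,-0.28,0.33],"fingers":0.7},{"dp":[0.083,0.209,0.016],"delta_rot":[-0.07,-0.27,0.33],"fingers":0.7}]}}

```text
clock: 11.3
position: [0.5098, -0.2655, 0.2443]
ee_rot: [0.001, 0.984, -0.172, 0.037]
contact_force: [1.2, 0.1, -0.2]
width: 0.0599
gripper_force: 0.0
```

```bash
cat > chk.py <<'E'
from h import *
from meas import rect
def chk():
  for n in('top','side'):
    im,d,W=cloud(n); cv2.imwrite(f'pics/now_{n}.png',im[...,::-1]); np.savez(n+'4.npz',im=im,d=d,W=W)
    for t,S in(('red',(.5471,.0892,.085)),('blue',(.548,.1843,.085)),('green',(.549,.2793,.085))):
        C=Ro.from_euler('ZYX',[-.5,-20,0],degrees=True); P=C.inv().apply(W.reshape(-1,3)-np.array(S)); 
        with np.errstate(invalid='ignore'): f=lambda z0,z1:P[(abs(P[:,1])<.035)&(P[:,0]>-.05)&(P[:,0]<.06)&(P[:,2]>z0)&(P[:,2]<z1)]
        for z in((-.006,.006),(.015,.028),(.031,.05)):
            q=f(*z)
            if len(q)>15: rect(q,f'{n} {t} z{z}'); print('   xr',np.percentile(q[:,0],[1,99]).round(4),'yr',np.percentile(q[:,1],[1,99]).round(4),'zmed',np.median(q[:,2]).round(4))
if __name__=='__main__': chk()
E
python3 chk.py; python3 plan.py .5238 -.3964 .24 -26.3 0 4
```

```text
top red z(-0.006, 0.006) 43 c [ 7.8 -1.8] size 77.2 25.8 long-axis deg 3.56
   xr [-0.0289  0.0458] yr [-0.0166  0.0125] zmed -0.0005
top red z(0.015, 0.028) 207 c [-2.9  0.6] size 68.7 33.9 long-axis deg -0.17
   xr [-0.0353  0.03  ] yr [-0.0163  0.0172] zmed 0.0229
top red z(0.031, 0.05) 83 c [-1.6  1.2] size 51.3 15.0 long-axis deg 3.9
   xr [-0.0267  0.0231] yr [-0.0058  0.0077] zmed 0.0361
top blue z(-0.006, 0.006) 47 c [16.6 -4.3] size 63.4 27.4 long-axis deg 12.14
   xr [-0.0107  0.0462] yr [-0.0181  0.0118] zmed -0.0006
top blue z(0.015, 0.028) 215 c [-3.1 -1.2] size 68.5 35.7 long-axis deg 3.4
   xr [-0.0349  0.0301] yr [-0.0187  0.0162] zmed 0.0232
top blue z(0.031, 0.05) 82 c [-1.4 -1.3] size 51.1 13.1 long-axis deg 3.06
   xr [-0.0267  0.0239] yr [-0.0082  0.0052] zmed 0.0365
top green z(-0.006, 0.006) 155 c [ 5. -1.] size 84.0 27.6 long-axis deg 0.36
   xr [-0.0354  0.0463] yr [-0.0144  0.0124] zmed -0.001
side red z(-0.006, 0.006) 107 c [4.1 4.3] size 86.5 29.0 long-axis deg -3.03
   xr [-0.0384  0.0467] yr [-0.0112  0.0186] zmed 0.0012
side red z(0.015, 0.028) 336 c [-
[... 482 characters left out ...]
9  0.0185] zmed 0.0251
side blue z(0.031, 0.05) 222 c [-2.3  1.7] size 52.7 14.9 long-axis deg -0.46
   xr [-0.0278  0.0233] yr [-0.005   0.0089] zmed 0.0366
side green z(-0.006, 0.006) 392 c [4.2 1.5] size 84.9 26.4 long-axis deg 0.34
   xr [-0.0359  0.0455] yr [-0.0111  0.0145] zmed 0.0005
side green z(0.015, 0.028) 21 c [-35.3   1.7] size 24.7 5.1 long-axis deg -89.04
   xr [-0.0379 -0.0327] yr [-0.0105  0.014 ] zmed 0.017
at [ 0.5112 -0.2694  0.2438] euler [ -20.     -4.34 -179.62] w 0.0600293455129069 t 11.4
([0.068, 0.144, 0.009], [-0.03, -0.19, 0.28])
([0.073, 0.142, 0.008], [-0.03, -0.19, 0.27])
([0.077, 0.14, 0.007], [-0.02, -0.19, 0.28])
([0.08, 0.137, 0.006], [-0.03, -0.18, 0.27])
```

>>> {"op": "servo_tool", "data": {"moves": [{"dp":[0.068,0.144,0.009],"delta_rot":[-0.03,-0.19,0.28],"fingers":0.7},{"dp":[0.073,0.142,0.008],"delta_rot":[-0.03,-0.19,0.27],"fingers":0.7},{"dp":[0.077,0.14,0.007],"delta_rot":[-0.02,-0.19,0.28],"fingers":0.7},{"dp":[0.08,0.137,0.006],"delta_rot":[-0.03,-0.18,0.27],"fingers":0.7},{"dp":[0,0,0],"delta_rot":[0,0,0],"fingers":0.7}]}}

```text
clock: 11.9
position: [0.5238, -0.3938, 0.2393]
ee_rot: [-0.001, 0.974, -0.226, -0.0]
contact_force: [-0.5, 0.7, -0.6]
width: 0.0596
gripper_force: 0.0
```

>>> {"op": "servo_tool", "data": {"moves": [{"dp":[0,0,0.15],"delta_rot":[0,0,0],"fingers":0.7},{"dp":[0,0,0.2],"delta_rot":[0,0,0],"fingers":0.7},{"dp":[0,0,0.2],"delta_rot":[0,0,0],"fingers":0.7},{"dp":[0,0,0.12],"delta_rot":[0,0,0],"fingers":0.7},{"dp":[0,0,0],"delta_rot":[0,0,0],"fingers":0.7}]}}

```text
clock: 12.4
position: [0.5212, -0.3867, 0.1023]
ee_rot: [-0.004, 0.974, -0.225, -0.005]
contact_force: [0.1, -0.1, 0.5]
width: 0.0597
gripper_force: 0.0
```

>>> {"op": "servo_tool", "data": {"moves": [{"dp":[0,0,0],"delta_rot":[0,0,0],"fingers":0.7},{"dp":[0,0,0],"delta_rot":[0,0,0],"fingers":0.7},{"dp":[0,0,0],"delta_rot":[0,0,0],"fingers":0.7}]}}

```text
clock: 12.7
position: [0.5243, -0.3907, 0.1085]
ee_rot: [-0.0, 0.974, -0.225, 0.001]
contact_force: [0.6, -0.4, -0.4]
width: 0.0598
gripper_force: 0.0
```

```bash
python3 plan.py .5238 -.3964 .075 -26.3 0 3; python3 - <<'E'
from h import *
im,d,W=cloud('side'); cv2.imwrite('pics/pre2.png',cv2.resize(im[90:190,250:370],(720,600))[...,::-1])
E
```

```text
at [ 0.5243 -0.3907  0.1085] euler [-2.5990e+01 -1.3000e-01 -1.7991e+02] w 0.05980199259212175 t 12.7
([0.003, 0.009, 0.056], [-0.01, -0.01, 0.02])
([0.004, 0.009, 0.056], [-0.0, -0.01, 0.02])
([0.003, 0.009, 0.055], [-0.01, -0.0, 0.01])
```

View pics/pre2.png

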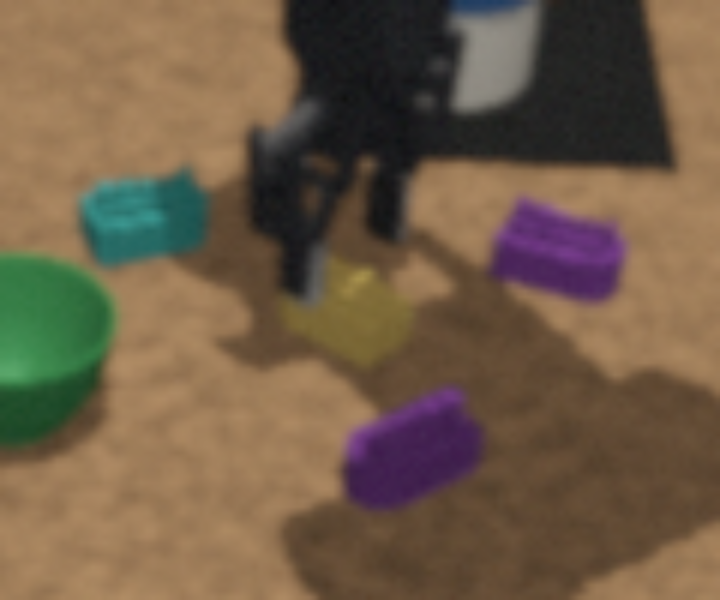

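The yellow cast is at (350,310) with the fingers at (305,280) and (390,215) above either side of it. I make the lateral correction, then descend and close.

>>> {"op": "servo_tool", "data": {"moves": [{"dp":[0.01,0.027,0],"delta_rot":[-0.01,-0.02,0.05],"fingers":0.7},{"dp":[0,0,0.05],"delta_rot":[0,0,0],"fingers":0.7},{"dp":[0,0,0.06],"delta_rot":[0,0,0],"fingers":0.7},{"dp":[0,0,0.05],"delta_rot":[0,0,0],"fingers":0.7},{"dp":[0,0,0],"delta_rot":[0,0,0],"fingers":0.7}]}}

```text
clock: 13.25
position: [0.5215, -0.3948, 0.0716]
ee_rot: [-0.002, 0.974, -0.228, -0.004]
contact_force: [0.4, -0.4, 0.2]
width: 0.0599
gripper_force: 0.0
```

>>> {"op": "servo_tool", "data": {"moves": [{"dp":[0,0,0],"delta_rot":[0,0,0],"fingers":0.7},{"dp":[0,0,0],"delta_rot":[0,0,0],"fingers":0.7},{"dp":[0,0,0],"delta_rot":[0,0,0],"fingers":0.7}]}}

```text
clock: 13.55
position: [0.523, -0.396, 0.0748]
ee_rot: [-0.001, 0.974, -0.227, -0.001]
contact_force: [-0.5, -0.8, -0.6]
width: 0.0596
gripper_force: 0.0
```

```bash
python3 plan.py .5238 -.3964 .075 -26.3 0 1
```

```text
at [ 0.523  -0.396   0.0748] euler [-2.6290e+01  1.4000e-01 -1.7993e+02] w 0.05958095050584699 t 13.55
([0.004, -0.0, -0.001], [-0.01, 0.03, 0.0])
```

>>> {"op": "servo_tool", "data": {"moves": [{"dp":[0.004,0,-0.002],"delta_rot":[0,0,0],"fingers":0.45},{"dp":[0,0,0],"delta_rot":[0,0,0],"fingers":0.2},{"dp":[0,0,0],"delta_rot":[0,0,0],"fingers":0.2},{"dp":[0,0,0],"delta_rot":[0,0,0],"fingers":0.2},{"dp":[0,0,0],"delta_rot":[0,0,0],"fingers":0.2}], "force": 35}}

```text
clock: 14.05
position: [0.5239, -0.3965, 0.0754]
ee_rot: [-0.001, 0.974, -0.227, -0.001]
contact_force: [0.5, -0.5, 4.3]
width: 0.0331
gripper_force: 36.5
```

>>> {"op": "servo_tool", "data": {"moves": [{"dp":[0,0,-0.08],"delta_rot":[0,0,0],"fingers":0.2},{"dp":[0,0,-0.18],"delta_rot":[0,0,0],"fingers":0.2},{"dp":[0,0,-0.2],"delta_rot":[0,0,0],"fingers":0.2},{"dp":[0,0,-0.2],"delta_rot":[0,0,0],"fingers":0.2},{"dp":[0,0,-0.2],"delta_rot":[0,0,0],"fingers":0.2}]}}

```text
clock: 14.55
position: [0.5233, -0.3962, 0.2472]
ee_rot: [-0.002, 0.974, -0.227, -0.002]
contact_force: [1.0, -0.9, -1.8]
width: 0.0332
gripper_force: 35.9
```

```bash
python3 pl.py .549 .2795 .085 -.5 .006 .05 0 0 15 -.0013 .0757
```

```text
at [ 0.5233 -0.3962  0.2472] [ -26.3     0.32 -179.88] to [0.5104 0.2798 0.2047] w 0.0331889697190675 t 14.55 q [-0.75  0.43  1.4   0.    1.31  1.28]
([-0.104, -0.2, 0.015], [0.05, 0.23, -0.3])
([-0.098, -0.203, 0.014], [0.05, 0.23, -0.3])
([-0.092, -0.206, 0.013], [0.05, 0.23, -0.3])
([-0.086, -0.208, 0.012], [0.05, 0.23, -0.3])
([-0.08, -0.211, 0.011], [0.05, 0.23, -0.3])
([-0.074, -0.213, 0.01], [0.05, 0.23, -0.3])
([-0.068, -0.215, 0.009], [0.05, 0.23, -0.3])
([-0.061, -0.217, 0.009], [0.05, 0.23, -0.3])
([-0.055, -0.219, 0.009], [0.05, 0.23, -0.29])
([-0.049, -0.22, 0.009], [0.05, 0.24, -0.3])
([-0.043, -0.222, 0.009], [0.05, 0.23, -0.29])
([-0.036, -0.223, 0.009], [0.05, 0.24, -0.3])
([-0.03, -0.224, 0.009], [0.05, 0.23, -0.29])
([-0.024, -0.224, 0.01], [0.05, 0.24, -0.3])
([-0.017, -0.225, 0.01], [0.05, 0.23, -0.29])
```

```bash
python3 pl.py .549 .2795 .085 -.5 .006 .085 0 0 15 -.0013 .0757
```

```text
at [ 0.5233 -0.3962  0.2472] [ -26.3     0.32 -179.88] to [0.4985 0.2799 0.2376] w 0.0331889697190675 t 14.55 q [-0.75  0.43  1.4   0.    1.31  1.28]
([-0.107, -0.198, 0.004], [0.05, 0.23, -0.3])
([-0.101, -0.202, 0.003], [0.05, 0.23, -0.3])
([-0.095, -0.204, 0.002], [0.05, 0.23, -0.3])
([-0.089, -0.207, 0.0], [0.05, 0.23, -0.3])
([-0.083, -0.21, -0.0], [0.05, 0.23, -0.3])
([-0.077, -0.212, -0.001], [0.05, 0.23, -0.3])
([-0.07, -0.214, -0.002], [0.05, 0.23, -0.3])
([-0.064, -0.216, -0.002], [0.05, 0.23, -0.3])
([-0.057, -0.218, -0.003], [0.05, 0.23, -0.29])
([-0.051, -0.22, -0.003], [0.05, 0.24, -0.3])
([-0.044, -0.221, -0.003], [0.05, 0.23, -0.29])
([-0.037, -0.223, -0.003], [0.05, 0.24, -0.3])
([-0.031, -0.224, -0.002], [0.05, 0.23, -0.29])
([-0.024, -0.224, -0.002], [0.05, 0.24, -0.3])
([-0.017, -0.225, -0.001], [0.05, 0.23, -0.29])
```

>>> {"op": "servo_tool", "data": {"moves": [{"dp":[-0.107,-0.198,0.004],"delta_rot":[0.05,0.23,-0.3],"fingers":0.2},{"dp":[-0.101,-0.202,0.003],"delta_rot":[0.05,0.23,-0.3],"fingers":0.2},{"dp":[-0.095,-0.204,0.002],"delta_rot":[0.05,0.23,-0.3],"fingers":0.2},{"dp":[-0.089,-0.207,0],"delta_rot":[0.05,0.23,-0.3],"fingers":0.2},{"dp":[-0.083,-0.21,0],"delta_rot":[0.05,0.23,-0.3],"fingers":0.2}]}}

```text
clock: 15.05
position: [0.5147, -0.1695, 0.2423]
ee_rot: [-0.001, 0.987, -0.153, 0.057]
contact_force: [0.6, 0.0, -1.1]
width: 0.0331
gripper_force: 35.9
```

>>> {"op": "servo_tool", "data": {"moves": [{"dp":[-0.077,-0.212,-0.001],"delta_rot":[0.05,0.23,-0.3],"fingers":0.2},{"dp":[-0.07,-0.214,-0.002],"delta_rot":[0.05,0.23,-0.3],"fingers":0.2},{"dp":[-0.064,-0.216,-0.002],"delta_rot":[0.05,0.23,-0.3],"fingers":0.2},{"dp":[-0.057,-0.218,-0.003],"delta_rot":[0.05,0.23,-0.29],"fingers":0.2},{"dp":[-0.051,-0.22,-0.003],"delta_rot":[0.05,0.24,-0.3],"fingers":0.2}]}}

```text
clock: 15.55
position: [0.506, 0.0555, 0.2389]
ee_rot: [0.0, 0.99, -0.078, 0.116]
contact_force: [0.8, -0.2, -1.0]
width: 0.033
gripper_force: 35.9
```

>>> {"op": "servo_tool", "data": {"moves": [{"dp":[-0.044,-0.221,-0.003],"delta_rot":[0.05,0.23,-0.29],"fingers":0.2},{"dp":[-0.037,-0.223,-0.003],"delta_rot":[0.05,0.24,-0.3],"fingers":0.2},{"dp":[-0.031,-0.224,-0.002],"delta_rot":[0.05,0.23,-0.29],"fingers":0.2},{"dp":[-0.024,-0.224,-0.002],"delta_rot":[0.05,0.24,-0.3],"fingers":0.2},{"dp":[-0.017,-0.225,-0.001],"delta_rot":[0.05,0.23,-0.29],"fingers":0.2}]}}

```text
clock: 16.05
position: [0.4978, 0.2808, 0.2352]
ee_rot: [0.002, 0.985, -0.004, 0.174]
contact_force: [0.7, -0.0, 0.1]
width: 0.0331
gripper_force: 35.9
```

>>> {"op": "servo_tool", "data": {"moves": [{"dp":[0,0,0],"delta_rot":[0,0,0],"fingers":0.2},{"dp":[0,0,0],"delta_rot":[0,0,0],"fingers":0.2},{"dp":[0,0,0],"delta_rot":[0,0,0],"fingers":0.2},{"dp":[0,0,0],"delta_rot":[0,0,0],"fingers":0.2}]}}

```text
clock: 16.45
position: [0.499, 0.2778, 0.2358]
ee_rot: [0.002, 0.985, -0.005, 0.174]
contact_force: [-0.0, 0.1, -1.2]
width: 0.0335
gripper_force: 36.0
```

```bash
python3 pl.py .549 .2795 .085 -.5 .006 .014 0 0 4 -.0013 .0757
```

```text
at [0.499  0.2778 0.2358] [ -0.6  -20.04 179.9 ] to [0.5227 0.2797 0.1709] w 0.03345330236494643 t 16.45 q [ 0.47  0.21  1.82 -0.22  0.81  2.18]
([0.0, -0.003, 0.086], [0.01, -0.0, -0.0])
([0.0, -0.003, 0.086], [0.0, -0.0, -0.01])
([0.0, -0.003, 0.087], [0.01, -0.0, -0.0])
([0.0, -0.002, 0.086], [0.0, -0.01, -0.01])
```

>>> {"op": "servo_tool", "data": {"moves": [{"dp":[0,-0.002,0.085],"delta_rot":[0.01,0,0],"fingers":0.2},{"dp":[0,-0.002,0.085],"delta_rot":[0.01,0,0],"fingers":0.2},{"dp":[0,-0.002,0.085],"delta_rot":[0,0,-0.01],"fingers":0.2},{"dp":[0,-0.002,0.08],"delta_rot":[0,0,0],"fingers":0.2},{"dp":[0,0,0],"delta_rot":[0,0,0],"fingers":0.2}]}}

```text
clock: 16.95
position: [0.5218, 0.2786, 0.171]
ee_rot: [0.002, 0.985, -0.005, 0.172]
contact_force: [-0.3, 0.3, -1.1]
width: 0.0334
gripper_force: 35.9
```

>>> {"op": "servo_tool", "data": {"moves": [{"dp":[0,0,0],"delta_rot":[0,0,0],"fingers":0.2},{"dp":[0,0,0],"delta_rot":[0,0,0],"fingers":0.2},{"dp":[0,0,0],"delta_rot":[0,0,0],"fingers":0.2},{"dp":[0,0,0],"delta_rot":[0,0,0],"fingers":0.2}]}}

```text
clock: 17.35
position: [0.5222, 0.2808, 0.174]
ee_rot: [0.0, 0.985, -0.004, 0.175]
contact_force: [-0.0, 0.5, -1.5]
width: 0.0333
gripper_force: 35.9
```

```bash
python3 pl.py .549 .279 .085 -.5 .006 .003 0 0 4 -.0013 .0757; python3 - <<'E'
from h import *
im,d,W=cloud('side')
hsv=cv2.cvtColor(im,cv2.COLOR_RGB2HSV)
C=Ro.from_euler('ZYX',[-.5,-20,0],degrees=True)
m=(hsv[...,0]>20)&(hsv[...,0]<36)&(hsv[...,1]>90)&(W[...,2]>.06)&(W[...,1]>.22)&(W[...,1]<.34)
P=C.inv().apply(W[m]-np.array([.549,.279,.085])); print('yellow in bay frame',len(P)); print(np.percentile(P,[1,5,50,95,99],axis=0).round(4))
E
```

```text
at [0.5222 0.2808 0.174 ] [  -0.45  -20.17 -179.93] to [0.5265 0.2792 0.1606] w 0.03325847271410035 t 17.35 q [ 0.45  0.31  1.87 -0.25  0.66  2.2 ]
([-0.001, 0.002, 0.018], [-0.0, -0.01, 0.0])
([-0.001, 0.002, 0.018], [-0.01, -0.01, 0.0])
([-0.0, 0.002, 0.017], [-0.0, -0.0, 0.0])
([-0.001, 0.002, 0.018], [-0.01, -0.01, 0.01])
yellow in bay frame 443
[[-0.0222 -0.013   0.0217]
 [-0.0207 -0.0098  0.027 ]
 [ 0.0251  0.0107  0.0426]
 [ 0.0381  0.0243  0.0866]
 [ 0.0399  0.0289  0.1105]]
```

Lateral correction, then lower to about 2 mm above the rods.

>>> {"op": "servo_tool", "data": {"moves": [{"dp":[-0.003,0.007,0.02],"delta_rot":[-0.01,-0.02,0.01],"fingers":0.2},{"dp":[0,0,0.025],"delta_rot":[0,0,0],"fingers":0.2},{"dp":[0,0,0.025],"delta_rot":[0,0,0],"fingers":0.2},{"dp":[0,0,0],"delta_rot":[0,0,0],"fingers":0.2},{"dp":[0,0,0],"delta_rot":[0,0,0],"fingers":0.2}]}}

```text
clock: 17.9
position: [0.5262, 0.2793, 0.1593]
ee_rot: [0.001, 0.985, -0.004, 0.173]
contact_force: [0.4, 0.7, -1.1]
width: 0.0333
gripper_force: 35.9
```

>>> {"op": "servo_tool", "data": {"moves": [{"dp":[0,0,0],"delta_rot":[0,0,0],"fingers":0.2},{"dp":[0,0,0.005],"delta_rot":[0,0,0],"fingers":0.2},{"dp":[0,0,0],"delta_rot":[0,0,0],"fingers":0.2},{"dp":[0,0,0],"delta_rot":[0,0,0],"fingers":0.2}]}}

```text
clock: 18.3
position: [0.5266, 0.2793, 0.1589]
ee_rot: [0.001, 0.985, -0.004, 0.174]
contact_force: [0.4, -0.1, -1.8]
width: 0.0329
gripper_force: 35.9
```

```bash
python3 pl.py .549 .279 .085 -.5 .006 .0 0 0 1 -.0013 .0757
```

```text
at [0.5266 0.2793 0.1589] [  -0.49  -19.99 -180.  ] to [0.5275 0.2792 0.1577] w 0.03285705238123099 t 18.3 q [ 0.44  0.33  1.88 -0.26  0.63  2.21]
([0.002, 0.001, 0.007], [-0.0, 0.0, 0.0])
```

>>> {"op": "servo_tool", "data": {"moves": [{"dp":[0,0,0.005],"delta_rot":[0,0,0],"fingers":0.2},{"dp":[0,0,0],"delta_rot":[0,0,0],"fingers":0.2},{"dp":[0,0,0.004],"delta_rot":[0,0,0],"fingers":0.2},{"dp":[0,0,0],"delta_rot":[0,0,0],"fingers":0.2},{"dp":[0,0,0],"delta_rot":[0,0,0],"fingers":0.2}]}}

```text
clock: 18.8
position: [0.527, 0.2793, 0.1576]
ee_rot: [0.001, 0.985, -0.004, 0.174]
contact_force: [-3.5, -1.2, 4.8]
width: 0.0333
gripper_force: 36.7
```

Contact. I slide down-slope.

>>> {"op": "servo_tool", "data": {"moves": [{"dp":[-0.005,0,-0.001],"delta_rot":[0,0,0],"fingers":0.2},{"dp":[-0.005,0,0],"delta_rot":[0,0,0],"fingers":0.2},{"dp":[-0.005,0,0],"delta_rot":[0,0,0],"fingers":0.2},{"dp":[-0.005,0,0],"delta_rot":[0,0,0],"fingers":0.2},{"dp":[-0.005,0,0],"delta_rot":[0,0,0],"fingers":0.2}]}}

```text
clock: 19.3
position: [0.5232, 0.2798, 0.1563]
ee_rot: [0.0, 0.985, -0.004, 0.174]
contact_force: [0.7, 0.7, 5.2]
width: 0.0333
gripper_force: 36.6
```

>>> {"op": "servo_tool", "data": {"moves": [{"dp":[-0.005,0,0],"delta_rot":[0,0,0],"fingers":0.2},{"dp":[0,0,0],"delta_rot":[0,0,0],"fingers":0.2},{"dp":[-0.004,0,0],"delta_rot":[0,0,0],"fingers":0.2},{"dp":[0,0,0],"delta_rot":[0,0,0],"fingers":0.2},{"dp":[0,0,0],"delta_rot":[0,0,0],"fingers":0.2}]}}

```text
clock: 19.8
position: [0.5213, 0.2797, 0.1555]
ee_rot: [0.0, 0.985, -0.004, 0.174]
contact_force: [0.0, 0.5, 5.1]
width: 0.0329
gripper_force: 36.7
```

>>> {"op": "servo_tool", "data": {"moves": [{"dp":[-0.005,0,0],"delta_rot":[0,0,0],"fingers":0.2},{"dp":[0,0,0],"delta_rot":[0,0,0],"fingers":0.2},{"dp":[-0.004,0,0],"delta_rot":[0,0,0],"fingers":0.2},{"dp":[0,0,0],"delta_rot":[0,0,0],"fingers":0.2}]}}

```text
clock: 20.2
position: [0.5196, 0.2797, 0.1549]
ee_rot: [0.0, 0.985, -0.004, 0.174]
contact_force: [0.6, 0.4, 5.3]
width: 0.0334
gripper_force: 36.7
```

>>> {"op": "servo_tool", "data": {"moves": [{"dp":[-0.004,0,0],"delta_rot":[0,0,0],"fingers":0.2},{"dp":[0,0,0],"delta_rot":[0,0,0],"fingers":0.2},{"dp":[0,0,0],"delta_rot":[0,0,0],"fingers":0.2}]}}

```text
clock: 20.5
position: [0.5193, 0.2798, 0.1548]
ee_rot: [0.0, 0.985, -0.004, 0.175]
contact_force: [1.6, -0.4, 5.1]
width: 0.0332
gripper_force: 36.6
```

>>> {"op": "servo_tool", "data": {"moves": [{"dp":[-0.004,0,0],"delta_rot":[0,0,0],"fingers":0.2},{"dp":[0,0,0],"delta_rot":[0,0,0],"fingers":0.2},{"dp":[-0.003,0,0],"delta_rot":[0,0,0],"fingers":0.2},{"dp":[0,0,0],"delta_rot":[0,0,0],"fingers":0.2},{"dp":[0,0,0],"delta_rot":[0,0,0],"fingers":0.2}]}}

```text
clock: 21.0
position: [0.519, 0.2799, 0.1548]
ee_rot: [0.0, 0.984, -0.004, 0.176]
contact_force: [4.5, -1.1, 6.8]
width: 0.0333
gripper_force: 36.4
```

The arm has stopped moving and the x force has risen, so yellow is on the stops. I release and withdraw.

>>> {"op": "servo_tool", "data": {"moves": [{"dp":[0.003,0,-0.001],"delta_rot":[0,0,0],"fingers":0.2},{"dp":[0,0,0],"delta_rot":[0,0,0],"fingers":0.42},{"dp":[0,0,0],"delta_rot":[0,0,0],"fingers":0.46},{"dp":[0,0,0],"delta_rot":[0,0,0],"fingers":0.55},{"dp":[0,0,0],"delta_rot":[0,0,0],"fingers":0.6}], "force": 20}}

```text
clock: 21.5
position: [0.5166, 0.2791, 0.1532]
ee_rot: [0.001, 0.985, -0.004, 0.172]
contact_force: [-0.1, -0.3, -0.1]
width: 0.0511
gripper_force: 0.0
```

>>> {"op": "servo_tool", "data": {"moves": [{"dp":[0,0,-0.05],"delta_rot":[0,0,0],"fingers":0.6},{"dp":[0,0,-0.12],"delta_rot":[0,0,0],"fingers":0.6},{"dp":[0,0,-0.2],"delta_rot":[0,0,0],"fingers":0.6},{"dp":[0,0,-0.2],"delta_rot":[0,0,0],"fingers":0.6},{"dp":[0,0,-0.1],"delta_rot":[0,0,0],"fingers":0.6}]}}

```text
clock: 22.0
position: [0.4714, 0.2803, 0.2842]
ee_rot: [-0.001, 0.984, -0.004, 0.176]
contact_force: [1.6, -0.2, -0.5]
width: 0.0509
gripper_force: 0.0
```

>>> {"op": "servo_tool", "data": {"moves": [{"dp":[0,0.2,0],"delta_rot":[0,0,0],"fingers":0.6},{"dp":[0,0.2,0],"delta_rot":[0,0,0],"fingers":0.6},{"dp":[0,0.2,0],"delta_rot":[0,0,0],"fingers":0.6},{"dp":[0,0.2,0],"delta_rot":[0,0,0],"fingers":0.6},{"dp":[0,0.2,0],"delta_rot":[0,0,0],"fingers":0.6}]}}

```text
clock: 22.5
position: [0.4692, 0.0787, 0.2807]
ee_rot: [0.001, 0.985, -0.004, 0.174]
contact_force: [0.3, 0.3, -0.2]
width: 0.0512
gripper_force: 0.0
```

>>> {"op": "servo_tool", "data": {"moves": [{"dp":[0,0.2,0],"delta_rot":[0,0,0],"fingers":0.6},{"dp":[0,0.2,0],"delta_rot":[0,0,0],"fingers":0.6},{"dp":[0,0.2,0],"delta_rot":[0,0,0],"fingers":0.6},{"dp":[0,0.1,0],"delta_rot":[0,0,0],"fingers":0.6},{"dp":[0,0,0],"delta_rot":[0,0,0],"fingers":0.6}]}}

```text
clock: 23.0
position: [0.4688, -0.0625, 0.2807]
ee_rot: [0.001, 0.985, -0.006, 0.174]
contact_force: [-0.1, 0.4, -0.4]
width: 0.0512
gripper_force: 0.0
```

```bash
python3 chk.py; python3 - <<'E'
import cv2,numpy as np
a=cv2.imread('pics/now_side.png');b=cv2.imread('pics/now_top.png')
cv2.imwrite('pics/fin.png',np.hstack([cv2.resize(a[220:400,160:310],(400,480)),cv2.resize(b[160:250,130:270],(400,257)).copy() if 0 else cv2.resize(b[150:294,140:260],(400,480))]))
E
```

```text
top red z(-0.006, 0.006) 45 c [ 7.8 -3.2] size 79.1 25.9 long-axis deg 8.43
   xr [-0.029   0.0461] yr [-0.0166  0.0127] zmed 0.0002
top red z(0.015, 0.028) 205 c [-3.2  0.1] size 69.2 33.5 long-axis deg -0.26
   xr [-0.0353  0.0298] yr [-0.0164  0.0169] zmed 0.0234
top red z(0.031, 0.05) 77 c [-0.9  0.7] size 51.6 12.2 long-axis deg -0.3
   xr [-0.0265  0.023 ] yr [-0.0054  0.0067] zmed 0.0362
top blue z(-0.006, 0.006) 52 c [14. -4.] size 68.3 27.5 long-axis deg 9.31
   xr [-0.0104  0.0466] yr [-0.0182  0.0118] zmed -0.0002
top blue z(0.015, 0.028) 215 c [-3.  -1.5] size 68.8 35.2 long-axis deg 1.51
   xr [-0.0346  0.0311] yr [-0.0187  0.0162] zmed 0.023
top blue z(0.031, 0.05) 85 c [-1.1 -2.7] size 51.5 13.7 long-axis deg 1.6
   xr [-0.0265  0.0242] yr [-0.0086  0.0046] zmed 0.0358
top green z(-0.006, 0.006) 67 c [ 6.2 -7.1] size 86.6 28.1 long-axis deg 13.35
   xr [-0.0346  0.0465] yr [-0.0189  0.0122] zmed -0.0005
top green z(0.015, 0.028) 218 c [-2.9 -0.9] size 69.4 36.2 long-axis deg 0.12
   xr [-0.0354  0.0312] yr [-0.0189  0.0169] zmed 0.023
top green z(0.031, 0.05) 86 c [-1.
[... 613 characters left out ...]
8  0.018 ] zmed 0.0014
side blue z(0.015, 0.028) 439 c [-3.2  0.8] size 68.9 36.0 long-axis deg -0.12
   xr [-0.0366  0.0305] yr [-0.016   0.0185] zmed 0.0251
side blue z(0.031, 0.05) 217 c [-2.3  2.1] size 52.5 15.2 long-axis deg -0.91
   xr [-0.0277  0.0233] yr [-0.005   0.0083] zmed 0.037
side green z(-0.006, 0.006) 133 c [4.4 5. ] size 86.5 28.1 long-axis deg -4.06
   xr [-0.0373  0.0463] yr [-0.011   0.0186] zmed 0.0009
side green z(0.015, 0.028) 557 c [-3.6  1.6] size 69.3 35.0 long-axis deg -0.52
   xr [-0.0367  0.0303] yr [-0.0155  0.0187] zmed 0.0248
side green z(0.031, 0.05) 281 c [-2.   1.5] size 52.7 15.4 long-axis deg -0.2
   xr [-0.0275  0.0234] yr [-0.0056  0.009 ] zmed 0.0368
```

View pics/fin.png

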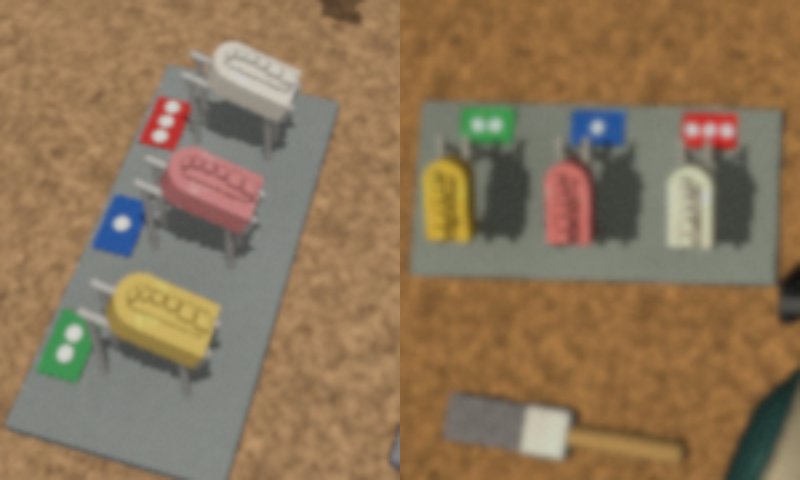

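The final view shows yellow on green (left half at (165,318), right half at (447,200)) and pink on blue ((212,188) and (570,203)). Both are teeth up and square, with heel positions matching the seated white cast. White and the brush are undisturbed. I hand in.

```bash
python3 -c "
from rig import manip; print(manip.sign_off())"
```

```text
the job is handed in; nothing more can be done
None
```

The pink cast is on the blue one-dot bay and the yellow cast on the green two-dot bay, placed in that order, teeth up with heels against the stops, and the job was handed in at about 23 s.

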